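# Loosen the ribbed ring of the glaze feed pot by two turns

## Task

The small metal glaze feed pot bolted to the bench is closed by a knurled, ribbed retaining ring, which must be loosened but stay on its thread. With a fingertip against the ring's rim, roll it anticlockwise (seen from above), counting turns: let the small stud on the ring come round to the pointer bar on the cover once, keep on, and stop when the stud comes into line with the pointer for the second time; do not run on more than a little past it, or the ring comes off. Nothing needs gripping for this: touch the rim with the outside of the finger only, leave the loose things round about where they are, neither lifted nor pushed, and finish clear of everything.

Things in the scene. Friction and masses are not known exactly. Their poses are not given: they have to be found in the camera images.
- lock_ring (a joint): angle of the retaining ring about the pot's vertical axis, rad, growing anticlockwise seen from above (loosening). 0 = tight, stud at the pointer; 6.283 = stud at the pointer for the first time, 12.566 = the second. Starts between 0.2 and 1.8, cannot go below 0. Turns against a steady friction of 0.09 N m (2 N at the rim), stays where left: no spring, no coasting, no rise.
- ring_centre (a point): point on the ring's axis at its mid height, 74.5 mm above the bench. Ring: dark steel, underside at 62 mm, top at 86 mm; 92 mm diameter over the fine knurl, ten rounded upright ribs 11 mm wide, 36 deg apart, stand out 4 mm (100 mm over ribs). A finger between ribs pushes the next rib along; pressed on the rim it also carries the ring by friction. Fingers can go all round it.
- feed_pot: the aluminium pot, fixed to the bench, turned any way; origin under its centre, pointer towards its -x. Body 82 mm in diameter below the ring; foot flange 124 mm in diameter, with bolt heads 12 mm high at most. Fixed cover inside the ring, 67 mm in diameter, its top 88 mm above the bench; in its middle a brass valve cap 20 mm in diameter, top 98 mm above the bench (highest point).
- pointer (a point): outer end of the pointer, on its top, 91 mm above the bench: a raised dark steel bar, 20 x 4 mm and 3 mm high, lying radially on the fixed cover from 12.5 to 32.5 mm off the axis
- index_stud (a point): centre of the top of the index stud, a round steel stud 7 mm in diameter and 2.5 mm high on the upper face of the ring, 40 mm off the axis, 89 mm above the bench; it turns with the ring and at each full turn stands just outside the pointer's end
- cup: bystander: unglazed cup, 64 mm in diameter, 79 mm high, standing loose; origin under its centre
- jar: bystander: small screw-lid jar, 54 mm in diameter, 74 mm high, standing loose; origin under its centre (cup and jar may change places, left and right of the pot)
- throwing_rib: bystander: flat wooden throwing rib, 94 x 38 mm, 8 mm thick, lying loose in front of the pot on the robot's side; origin under its middle, length along its y axis
- kidney: bystander: flat rubber kidney, 104 x 48 mm, 9 mm thick, lying loose beyond the pot; origin under its middle, length along its y axis
Mind the look-alikes: they are no part of the job. What is shaped like the feed_pot but purple or turquoise is not meant.

How it is judged (in metres and radians):
On the way:
1. the stud has come round to the pointer for the first time and gone on past it (value of joint lock_ring above 6.4 rad), for 0.1 s.
At the end, for the whole second after the job is handed in: the ring rests with its stud in line with the pointer for the second time (joint 12.566, within 0.4 rad either way), and cup, jar, wooden rib and rubber kidney stand within 20 mm of where they were (value of joint lock_ring between 12.166 and 12.966 rad and velocity of joint lock_ring between -0.05 and 0.05 rad/s and distance of each of cup, jar, throwing_rib, kidney from where it was at the start of the episode below 0.02 m); the robot touches nothing.
It fails at once if the ring is run on a quarter turn or more past the second meeting and comes off its thread (value of joint lock_ring above 14.1 rad).
It fails at once if the cup is lifted, carried or pushed away (distance of cup from where it was at the start of the episode above 0.03 m or height (world z) of cup above 0.012 m).
It fails at once if the jar is lifted, carried or pushed away (distance of jar from where it was at the start of the episode above 0.03 m or height (world z) of jar above 0.012 m).
It fails at once if the throwing_rib is lifted, carried or pushed away (distance of throwing_rib from where it was at the start of the episode above 0.03 m or height (world z) of throwing_rib above 0.012 m).
It fails at once if the kidney is lifted, carried or pushed away (distance of kidney from where it was at the start of the episode above 0.03 m or height (world z) of kidney above 0.012 m).
It also fails if it takes over 72 s, if anything falls off the work surface, if the arm or the gripper's body presses on something with over 40 N, if the wrist force passes 120 N, or if a joint passes its speed limit or range.

## Robot

A 6-joint arm with a two-finger parallel gripper is mounted at the origin on a cart in front of the work surface, level with it; the furniture and walls round the work are solid. World frame = base frame: x ahead of the robot, y to its left, z up, the work surface at z = 0. Lengths are in mm, angles in rad, forces in N, time in s.
With the tool pointing down it reaches from about 275 to 725 mm from the base axis. Payload 5.6 kg.
Tool frame: the origin (TCP) lies midway between the tips of the shut fingers; the grasp point (between the pads) lies 19 mm behind it; z points along the fingers, y is the line along which they close (so a half turn about z gives the same grasp; the last joint's range is limited). The gripper opens to 85 mm and grips with 20 to 120 N. Pads are 22 mm wide; open, the fingers measure 114 mm over their backs; the gripper's body (76 mm by 85 mm) begins 54 mm behind the grasp point. The pads swing forward as they close: fully open they stand 13 mm farther back than shut.
Start: joints at [-0.918, 0.255, 0.108, 0, -1.424, -0.285], TCP at [197.779, -513.202, 202.983] pointing down, gripper open.
Joint ranges: [-2.95, 2.95], [-1.21, 1.97], [-1.09, 1.5], [-2.87, 1.71], [-2.94, -0.07], [-3.05, 3.05]. Speed limits (rad/s): [2.57, 2.57, 3.14, 3.14, 3.14, 3.14].

## Interface

Orientations are given as [roll, pitch, yaw] about the fixed x, y, z axes, in that order (R = Rz(yaw) Ry(pitch) Rx(roll)).
In Python, from station import manip, imaging, order gives the robot as it stands.
- The arm moves only by the tool apply_moves, never from a script. Its arguments are lists of equal length, an entry for each row: "turn": the turn, a rotation vector about the tool's x, y, z in rad, a list of three; "slide": the shift along the tool's x, y, z in cm, a list of three; "fingers": the opening in per cent of the stroke, from 0 (shut) to 100 (fully open). In form: {"turn": [[ax, ay, az], ...], "slide": [[tx, ty, tz], ...], "fingers": [fingers, ...]}. A call has 1 to 8 rows; each row is the pose to reach, as a shift and turn from the pose commanded when the call began, along the tool's axes at that moment; what a row does not reach only later rows make up. A row lasts 1/8 s, in which the tool goes at most 62.5 mm and 10.7 degrees, less where a joint would pass 70% of its speed; a pose out of reach is approached as far as the arm can. A call with a gripper value outside its range is refused whole. The fingers move at their own pace and stop on an object; the grip force is fixed at half the most. Time passes only in rows, so rows that repeat a pose let the fingers close. It gives the time, the measured TCP pose, the force, the opening and the grip force at its end, in the units of the state.
- manip.get_obs(): the state, without advancing time (a new reading comes with each control period).
- imaging.camera(name): name is "scene" or "top" or "wrist"; returns a dict with "image" (480x640x3 uint8, blue, green, red), "K" (3x3 intrinsics, pixels), "R" (3x3) and "t" (3): a world point X has camera coordinates R X + t. Camera axes: x right, y down, z forward; pixel columns grow to the right and rows downward; lengths in mm; the calibration is good to about 2 mm. The wrist camera is an equidistant fisheye: a pixel r from the principal point sees the ray r / f radians off the axis. A picture is of the moment at which its call begins. There is no depth.
- order.finish_job(): hands the job in; it is judged then, once.
The state is a dict: "time": time; "qpos": joint angles; "qd": joint speeds; "joint_efforts": joint torques, N m; "tcp_pos": TCP position; "tool_rot": TCP orientation; "force": force on the tool from outside, world axes, zero at the start; "moment": the same for the moment, N m; "grip_width": opening from 0.0 (shut) to 1.0 (fully open); "finger_force": force on a finger pad.
Only numpy, scipy, OpenCV 4.12 (cv2) and the standard library are available. Lean on these libraries where they do the work, as an engineer would, in place of code of your own. Each camera call takes 0.05 s, during which the arm holds its last target. There are 200 camera calls.

## Working session

There is one attempt and no reset: what is moved stays moved. The work goes in short steps, Python scripts to look and compute and a tool call to move; the robot and the scene stay as the last step left them, time stands still between calls to the robot, and variables do not carry over. Pictures are saved under pics/ and viewed, at most 10 in all, crops included, and the job is handed in when it is done.

Besides the shell and the picture viewer there is one more tool, called as a command line: name --argument value ..., lists and objects as JSON in quotes. apply_moves: Moves the arm, as the interface text tells. Its arguments: {"type":"object","properties":{"turn":{"type":"array","items":{"type":"array","items":{"type":"number"}}},"slide":{"type":"array","items":{"type":"array","items":{"type":"number"}}},"fingers":{"type":"array","items":{"type":"number"}}},"required":["turn","slide","fingers"]}

```bash
ls; mkdir -p pics
python3 - <<'E'
from station import manip, imaging
import cv2
print(manip.get_obs())
for n in("scene","top"):
    c=imaging.camera(n); cv2.imwrite(f"pics/{n}0.png",c["image"]); print(n,c["K"],c["R"],c["t"])
E
```

```text
pics
{'time': 0.0, 'qpos': array([-9.18405771e-01,  2.55738172e-01,  1.06986386e-01, -4.91256947e-04,
       -1.42389457e+00, -2.84584081e-01]), 'qd': array([-7.06026057e-04,  1.38778604e-03,  1.65695125e-05,  3.19780355e-05,
        1.95795244e-03,  1.73416199e-03]), 'joint_efforts': array([ 2.34311683e-04, -3.86628020e+01,  2.37935811e+01,  5.36499247e+00,
       -6.16132180e-03,  3.16334445e-05]), 'tcp_pos': array([ 197.61083745, -512.67498528,  202.09079725]), 'tool_rot': array([ 3.13968062e+00, -5.31246082e-05, -2.77385848e+00]), 'force': array([-0.4066114 ,  0.2154661 , -1.04631353]), 'moment': array([-0.02601962, -0.01086638, -0.03060716]), 'finger_force': 0.0, 'grip_width': 1.0032382528921857}
scene [[563.80353574   0.         320.12660025]
 [  0.         563.80353574 243.2544083 ]
 [  0.           0.           1.        ]] [[-0.8289363  -0.55882115  0.02415647]
 [-0.35649707  0.49455033 -0.79267258]
 [ 0.43101561 -0.66568678 -0.60916882]] [ 522.4248635   236.78844381 1253.8503986 ]
top [[578.83903294   0.         335.74904747]
 [  0.         578.83903294 238.55782854]
 [  0.           0.           1.        ]] [[-0.00628981 -0.99989075 -0.01337634]
 [-0.99830663  0.00705231 -0.05774199]
 [ 0.05783001  0.0129905  -0.99824192]] [  65.65514229  574.24759816 1149.93415165]
```

View pics/scene0.png

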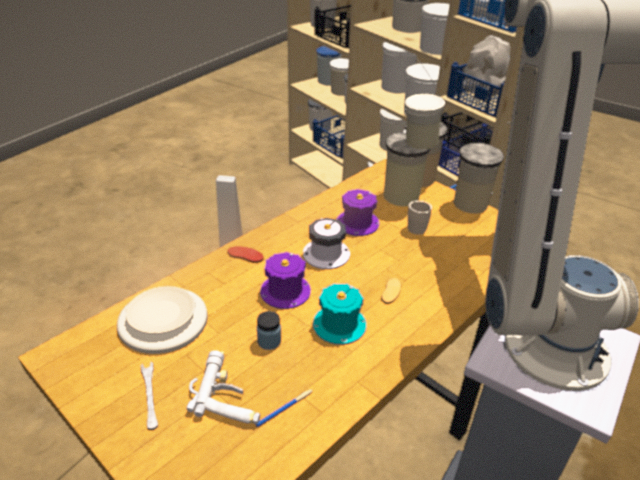

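View pics/top0.png

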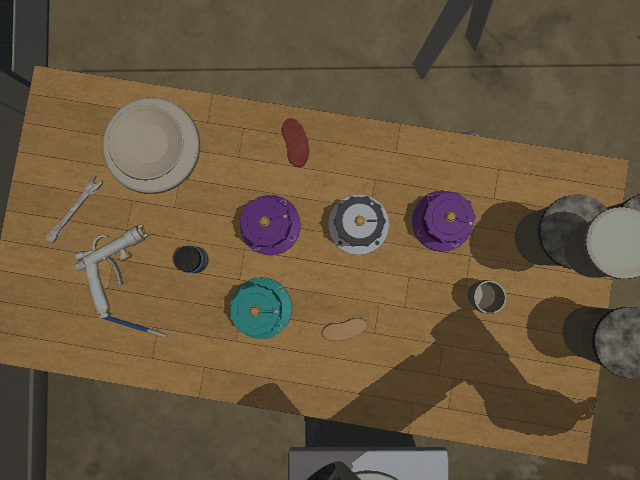

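The scene view shows the metal pot with a dark ring at about (327,238). In the top view it is at (360,221), with purple look-alikes at (269,223) and (446,218) and a turquoise one at (258,308). The jar is at (191,259), cup (489,297), wooden rib (345,329) and kidney (295,143). Next I'll zoom in and measure.

```bash
cat > h.py <<'E'
import numpy as np, cv2
from station import manip, imaging
def ray(c,uv,z):
    "world point at height z seen at pixel uv (pinhole)"
    d=c["R"].T@np.linalg.solve(c["K"],[uv[0],uv[1],1.]); o=-c["R"].T@c["t"]
    return o+d*(z-o[2])/d[2]
def proj(c,X):
    p=c["R"]@np.asarray(X,float)+c["t"]; p=c["K"]@p; return p[:2]/p[2]
E
python3 - <<'E'
from h import *
c=imaging.camera("top"); s=imaging.camera("scene")
for n,uv,z in [("potcap",(360,220),98),("purpleL",(265,221),98),("purpleR",(451,216),98),("turq",(255,311),98),("jar",(191,259),74),("cup",(489,297),79),("rib",(345,329),8),("kid",(295,143),9)]:
    print(n,ray(c,uv,z).round(1))
print("scene cap",ray(s,(328,226),98).round(1))
a=cv2.resize(c["image"][180:260,320:400],(560,560),interpolation=cv2.INTER_CUBIC)
cv2.imwrite("pics/crop1.png",a)
E
```

```text
potcap [604.6  15.   98. ]
purpleL [604.  193.7  98. ]
purpleR [ 610.8 -155.6   98. ]
turq [435.7 212.3  98. ]
jar [534.  339.3  74. ]
cup [ 458.3 -228.1   79. ]
rib [392.7  44.5   8. ]
kid [772.1 144.3   9. ]
scene cap [596.1  19.   98. ]
```

View pics/crop1.png

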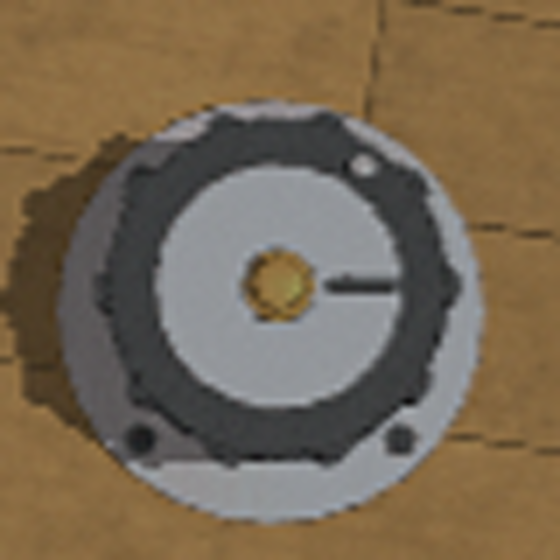

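The zoomed view shows the centre at crop (279,285), the pointer running right (world -y) to (395,285), and the stud at (363,166). That puts the stud about 55° anticlockwise of the pointer, so the ring starts near 0.95 rad. Next I'll refine the centre from both cameras and compute the approach move.

```bash
cat >> h.py <<'E'
def wproj(c,X):
    "fisheye equidistant"
    p=c["R"]@np.asarray(X,float)+c["t"]; th=np.arctan2(np.hypot(p[0],p[1]),p[2]); a=np.arctan2(p[1],p[0])
    return np.array([c["K"][0,0]*th*np.cos(a)+c["K"][0,2], c["K"][1,1]*th*np.sin(a)+c["K"][1,2]])
def circ(C,r,z,n=180):
    a=np.linspace(0,2*np.pi,n,endpoint=False); return np.c_[C[0]+r*np.cos(a),C[1]+r*np.sin(a),np.full(n,z)],a
def samp(c,P,f):
    uv=np.array([f(c,p) for p in P],np.float32); g=cv2.cvtColor(c["image"],cv2.COLOR_BGR2GRAY)
    return cv2.remap(g,uv[:,0].reshape(1,-1),uv[:,1].reshape(1,-1),cv2.INTER_LINEAR)[0].astype(float)
def centre(c,f,C0,w=10):
    "cover/ring edge: maximise (cover just inside 33.5) - (ring just outside), at z 87"
    best=max((np.median(samp(c,circ((x,y),31,88,48)[0],f))*0+samp(c,circ((x,y),31,88,48)[0],f).mean()-samp(c,circ((x,y),36.5,86,48)[0],f).mean(),x,y)
        for x in np.arange(C0[0]-w,C0[0]+w+.1,1) for y in np.arange(C0[1]-w,C0[1]+w+.1,1))
    return best
def stud(c,f,C):
    "profile of the 40 mm circle, world angle of brightest spot (deg) and q mod 360"
    P,a=circ(C,40,88.5,180); s=samp(c,P,f); s=np.convolve(np.r_[s[-2:],s,s[:2]],np.ones(5)/5,'valid'); i=s.argmax()
    return np.degrees(a[i]),s[i],np.median(s)
def totool(d): # world shift mm -> tool cm in current measured-yaw frame
    from scipy.spatial.transform import Rotation as Ro
    return Ro.from_euler('xyz',[np.pi,0,manip.get_obs()["tool_rot"][2]]).inv().apply(d)/10
E
python3 - <<'E'
from h import *
for n in("top","scene"):
    c=imaging.camera(n); b=centre(c,proj,(602,16)); print(n,b,stud(c,proj,b[1:]))
    p=[proj(c,(b[1],b[2]-r,91)) for r in (12.5,32.5)]; print(p)
print(totool(np.array([490,15,190])-[197.8,-513.2,203]))
E
```

```text
top (np.float64(88.6875), np.float64(605.0), np.float64(16.0)) (np.float64(324.0), np.float64(132.2), np.float64(62.00000000000001))
[array([365.97477343, 220.06370941]), array([376.5641498 , 219.98467968])]
scene (np.float64(83.97916666666666), np.float64(603.0), np.float64(13.0)) (np.float64(324.0), np.float64(178.40000000000003), np.float64(122.10000000000002))
[array([329.5988655 , 223.89417205]), array([333.79596898, 220.27911746])]
[-46.25611429  38.78314957   1.3       ]
```

apply_moves --turn '[[0, 0, 0.368], [0, 0, 0.368], [0, 0, 0.368], [0, 0, 0.368], [0, 0, 0.368], [0, 0, 0.368], [0, 0, 0.368], [0, 0, 0.368]]' --slide '[[-46.3, 38.8, 1.3], [-46.3, 38.8, 1.3], [-46.3, 38.8, 1.3], [-46.3, 38.8, 1.3], [-46.3, 38.8, 1.3], [-46.3, 38.8, 1.3], [-46.3, 38.8, 1.3], [-46.3, 38.8, 1.3]]' --fingers '[0, 0, 0, 0, 0, 0, 0, 0]'

```text
time: 1.3
tcp_pos: [434.2, -85.6, 192.9]
tool_rot: [3.142, 0.001, -3.141]
force: [1.7, -2.7, 0.2]
grip_width: 0.0
finger_force: 0.0
```

apply_moves --turn '[[0, 0, 0], [0, 0, 0], [0, 0, 0], [0, 0, 0]]' --slide '[[-5.0, 9.0, 0], [-5.0, 9.0, 0], [-5.0, 9.0, 0], [-5.0, 9.0, 0]]' --fingers '[0, 0, 0, 0]'

```text
time: 1.8
tcp_pos: [483.3, 2.2, 192.4]
tool_rot: [-3.141, -0.0, -3.141]
force: [0.1, -0.6, 0.0]
grip_width: 0.001
finger_force: 0.0
```

Run:
```python
from h import *
o=manip.get_obs(); print(o["time"],o["tcp_pos"],o["tool_rot"],o["force"],o["qpos"].round(2))
for n,f in(("top",proj),("scene",proj),("wrist",wproj)):
    c=imaging.camera(n); b=centre(c,f,(604,15)); print(n,b,stud(c,f,b[1:]), -c["R"].T@c["t"])
    cv2.imwrite(f"pics/{n}2.png",c["image"])
```

```text
1.8 [483.32502785   2.22469249 192.44676313] [-3.14139784e+00 -4.47289862e-04 -3.14145869e+00] [ 0.10809837 -0.5863367   0.02515729] [ 0.33  0.13 -0.08  0.   -1.37 -1.9 ]
top (np.float64(88.41666666666666), np.float64(605.0), np.float64(16.0)) (np.float64(324.0), np.float64(132.4), np.float64(62.0)) [ 507.18743788   46.65997571 1181.94890091]
scene (np.float64(84.52083333333331), np.float64(603.0), np.float64(13.0)) (np.float64(324.0), np.float64(180.39999999999998), np.float64(121.8)) [ -22.95777732 1009.5098976   938.88233251]
wrist (np.float64(8.354166666666664), np.float64(609.0), np.float64(22.0)) (np.float64(136.0), np.float64(116.4), np.float64(33.0)) [414.91008886   1.95707832 362.76756026]
```

View pics/wrist2.png

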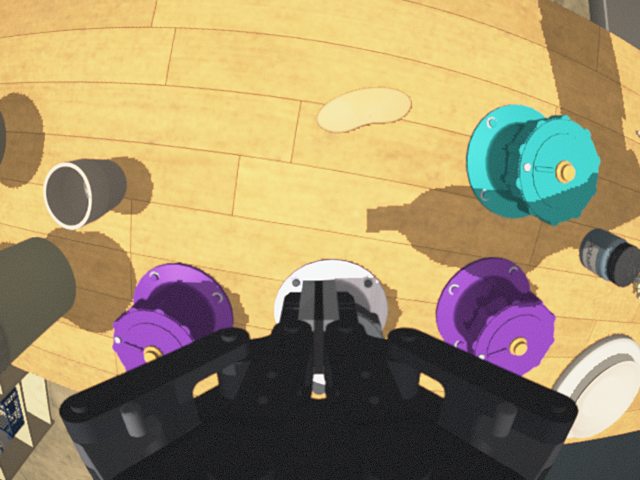

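The wrist picture shows the gripper hiding the ring, with only the white flange visible near (330,290), so I'll read the ring with the top and scene cameras. The two centre estimates, (605,16) and (603,13), agree within calibration. Now I'll go down beside the rim.

apply_moves --turn '[[0, 0, 0], [0, 0, 0], [0, 0, 0], [0, 0, 0], [0, 0, 0]]' --slide '[[-4.2, 2.7, 6], [-4.2, 2.7, 12.6], [-4.2, 2.7, 12.6], [-4.2, 2.7, 12.6], [-4.2, 2.7, 12.6]]' --fingers '[0, 0, 0, 0, 0]'

```text
time: 2.58
tcp_pos: [526.5, 29.0, 68.1]
tool_rot: [3.141, 0.003, 3.141]
force: [0.3, -0.3, 1.1]
grip_width: 0.003
finger_force: 0.0
```

Run:
```python
from h import *
o=manip.get_obs(); print(o["time"],o["tcp_pos"],o["tool_rot"],o["force"])
im=[]
for n,f in(("top",proj),("scene",proj)):
    c=imaging.camera(n); print(n,stud(c,f,(604,14.5)))
    u,v=proj(c,(604,15,80)).astype(int); im.append(cv2.resize(c["image"][v-40:v+40,u-40:u+40],(400,400),interpolation=cv2.INTER_CUBIC))
cv2.imwrite("pics/both3.png",np.hstack(im))
```

```text
2.575 [526.49282123  29.04702114  68.10519789] [3.14114571e+00 2.61699024e-03 3.14090294e+00] [ 0.32275771 -0.30196233  1.06887509]
top (np.float64(256.0), np.float64(142.6), np.float64(64.30000000000001))
scene (np.float64(322.0), np.float64(177.60000000000002), np.float64(115.20000000000002))
```

View pics/both3.png

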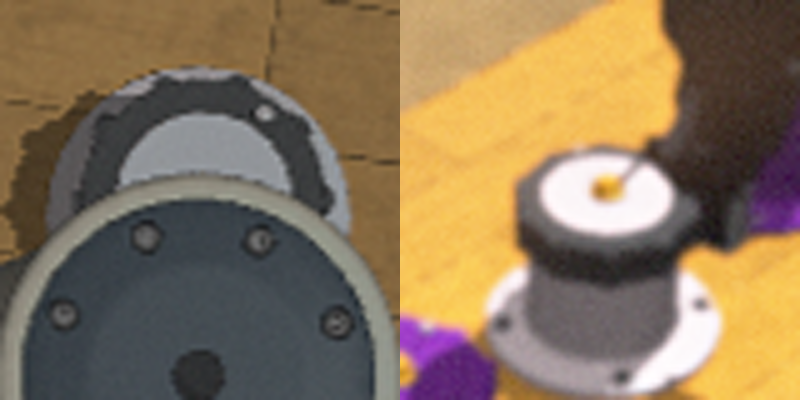

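Left (top camera): the stud is at (265,112), and the wrist covers the near half of the ring. Right (scene camera): the ring and cap are clear and the finger stands beside the ring. Now I'll touch in slowly.

apply_moves --turn '[[0, 0, 0], [0, 0, 0], [0, 0, 0], [0, 0, 0]]' --slide '[[-1.0, 0, 0], [-1.5, 0, 0], [-1.9, 0, 0], [-1.9, 0, 0]]' --fingers '[0, 0, 0, 0]'

```text
time: 3.18
tcp_pos: [544.8, 29.3, 66.4]
tool_rot: [-3.142, -0.0, 3.141]
force: [0.4, -0.2, -0.3]
grip_width: -0.002
finger_force: 0.0
```

apply_moves --turn '[[0, 0, 0], [0, 0, 0], [0, 0, 0], [0, 0, 0], [0, 0, 0]]' --slide '[[0, -0.7, 0], [0, -1.45, 0], [0, -2.2, 0], [0, -2.9, 0], [0, -2.9, 0]]' --fingers '[0, 0, 0, 0, 0]'

```text
time: 3.8
tcp_pos: [544.5, -0.3, 66.6]
tool_rot: [-3.142, 0.0, 3.141]
force: [0.3, -0.1, 0.2]
grip_width: 0.003
finger_force: 0.0
```

```bash
cat > look.py <<'E'
from h import *
o=manip.get_obs(); print(round(o["time"],2),o["tcp_pos"].round(1),o["force"].round(1))
for n in("top","scene"):
    c=imaging.camera(n); a,s,m=stud(c,proj,(605,16) if n=="top" else (603,13)); print(n,"stud",a,"q mod 360",(a+90)%360,s,m)
E
python3 look.py
```

```text
3.8 [ 5.445e+02 -3.000e-01  6.660e+01] [ 0.3 -0.1  0.2]
top stud 324.0 q mod 360 54.0 141.8 67.9
scene stud 324.0 q mod 360 54.0 178.20000000000005 113.6
```

apply_moves --turn '[[0, 0, 0], [0, 0, 0], [0, 0, 0], [0, 0, 0], [0, 0, 0]]' --slide '[[-0.1, 0, 0], [-0.26, -1.23, 0], [-0.74, -2.35, 0], [-1.5, -3.3, 0], [-1.5, -3.3, 0]]' --fingers '[0, 0, 0, 0, 0]'

```text
time: 4.53
tcp_pos: [560.1, -33.6, 66.4]
tool_rot: [-3.141, -0.0, 3.14]
force: [0.8, -0.3, -0.3]
grip_width: -0.001
finger_force: 0.0
```

```bash
python3 look.py
```

```text
4.53 [560.1 -33.6  66.4] [ 0.8 -0.3 -0.3]
top stud 202.0 q mod 360 292.0 147.20000000000002 92.8
scene stud 324.0 q mod 360 54.0 179.2 103.30000000000001
```

No contact yet, so the fingertip must be slimmer than assumed. I'll feel inwards along the radius.

apply_moves --turn '[[0, 0, 0], [0, 0, 0], [0, 0, 0]]' --slide '[[-0.1, 0.1, 0], [-0.2, 0.2, 0], [-0.2, 0.2, 0]]' --fingers '[0, 0, 0]'

```text
time: 5.0
tcp_pos: [561.6, -30.4, 66.6]
tool_rot: [3.142, 0.0, -3.141]
force: [-0.4, 0.9, -0.9]
grip_width: 0.002
finger_force: 0.0
```

apply_moves --turn '[[0, 0, 0], [0, 0, 0], [0, 0, 0]]' --slide '[[-0.1, 0.1, 0], [-0.2, 0.2, 0], [-0.2, 0.2, 0]]' --fingers '[0, 0, 0]'

```text
time: 5.38
tcp_pos: [563.6, -28.6, 66.5]
tool_rot: [3.142, -0.0, 3.142]
force: [-0.4, -0.2, 0.9]
grip_width: -0.003
finger_force: 0.0
```

```bash
python3 look.py
python3 - <<'E'
from h import *
c=imaging.camera("scene"); u,v=proj(c,(590,0,80)).astype(int)
cv2.imwrite("pics/s4.png",cv2.resize(c["image"][v-45:v+45,u-45:u+45],(560,560),interpolation=cv2.INTER_CUBIC))
E
```

```text
5.38 [563.6 -28.6  66.5] [-0.4 -0.2  0.9]
top stud 168.0 q mod 360 258.0 146.20000000000002 90.2
scene stud 324.0 q mod 360 54.0 180.0 103.3
```

View pics/s4.png

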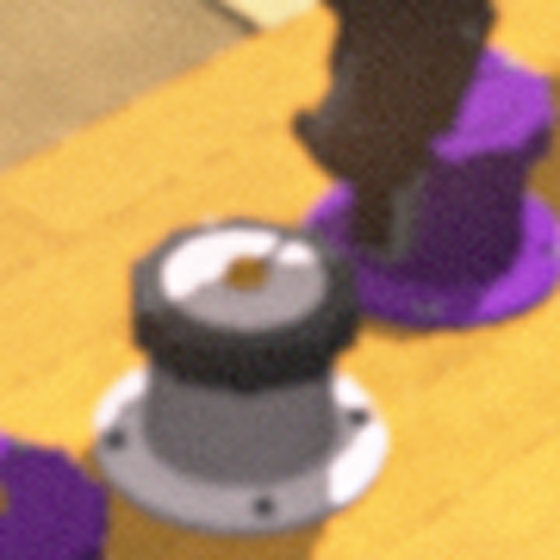

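The picture shows the fingertip at about (385,235) with a small gap to the ring edge at (355,290), and the stud is at (210,222). I'll continue inwards.

apply_moves --turn '[[0, 0, 0], [0, 0, 0], [0, 0, 0]]' --slide '[[-0.1, 0.1, 0], [-0.2, 0.2, 0], [-0.2, 0.2, 0]]' --fingers '[0, 0, 0]'

```text
time: 5.9
tcp_pos: [565.7, -26.6, 66.6]
tool_rot: [3.142, 0.0, 3.141]
force: [0.5, 0.2, 0.1]
grip_width: -0.001
finger_force: 0.0
```

apply_moves --turn '[[0, 0, 0], [0, 0, 0], [0, 0, 0]]' --slide '[[-0.1, 0.1, 0], [-0.2, 0.2, 0], [-0.2, 0.2, 0]]' --fingers '[0, 0, 0]'

```text
time: 6.28
tcp_pos: [567.6, -24.6, 66.6]
tool_rot: [-3.142, 0.0, 3.141]
force: [1.0, 0.1, -0.4]
grip_width: -0.0
finger_force: 0.0
```

apply_moves --turn '[[0, 0, 0], [0, 0, 0], [0, 0, 0]]' --slide '[[-0.07, 0.07, 0], [-0.14, 0.14, 0], [-0.14, 0.14, 0]]' --fingers '[0, 0, 0]'

```text
time: 6.65
tcp_pos: [569.0, -23.2, 66.6]
tool_rot: [-3.142, -0.0, 3.141]
force: [0.2, -0.6, -0.4]
grip_width: 0.001
finger_force: 0.0
```

apply_moves --turn '[[0, 0, 0], [0, 0, 0], [0, 0, 0]]' --slide '[[-0.07, 0.07, 0], [-0.14, 0.14, 0], [-0.14, 0.14, 0]]' --fingers '[0, 0, 0]'

```text
time: 7.02
tcp_pos: [570.4, -21.8, 66.6]
tool_rot: [3.142, 0.0, 3.141]
force: [-0.1, -0.1, 0.4]
grip_width: -0.001
finger_force: 0.0
```

```bash
python3 look.py
python3 - <<'E'
from h import *
c=imaging.camera("scene"); u,v=proj(c,(590,0,80)).astype(int); print(u,v, proj(c,(604,14.5,75)),proj(c,manip.get_obs()["tcp_pos"]))
cv2.imwrite("pics/s5.png",cv2.resize(c["image"][v-45:v+45,u-45:u+45],(560,560),interpolation=cv2.INTER_CUBIC))
E
```

```text
7.03 [570.4 -21.8  66.6] [-0.1 -0.1  0.4]
top stud 122.0 q mod 360 212.0 145.4 101.5
scene stud 324.0 q mod 360 54.0 180.60000000000002 89.0
333 228 [326.0999902  231.34515083] [344.41292921 231.73222799]
```

View pics/s5.png

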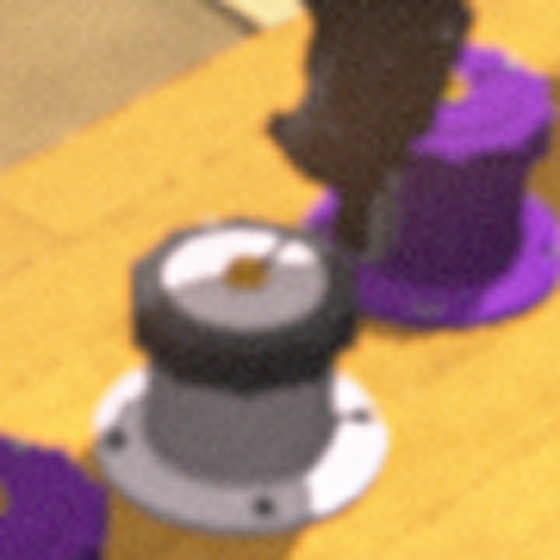

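Run:
```python
from h import *
c=imaging.camera("scene")
for z in(60,66.6,75,85,95): print(z,ray(c,(348.3,224.5),z).round(1), ray(c,(344.5,232),z).round(1))
w=imaging.camera("wrist"); t=manip.get_obs()["tcp_pos"]; print(t,wproj(w,t),wproj(w,t+[0,0,20]))
g=w["image"][230:400,240:400]; cv2.imwrite("pics/w6.png",cv2.resize(np.clip(g*1.5,0,255).astype(np.uint8),None,fx=3.5,fy=3.5,interpolation=cv2.INTER_CUBIC))
```

```text
60 [583.7 -63.5  60. ] [574.  -28.8  60. ]
66.6 [579.1 -55.5  66.6] [569.5 -21.   66.6]
75 [573.3 -45.2  75. ] [563.8 -11.   75. ]
85 [566.4 -33.   85. ] [557.    0.8  85. ]
95 [559.5 -20.8  95. ] [550.2  12.6  95. ]
[570.36368008 -21.851701    66.58510732] [317.53975184 273.70469537] [317.48977899 290.51734062]
```

View pics/w6.png

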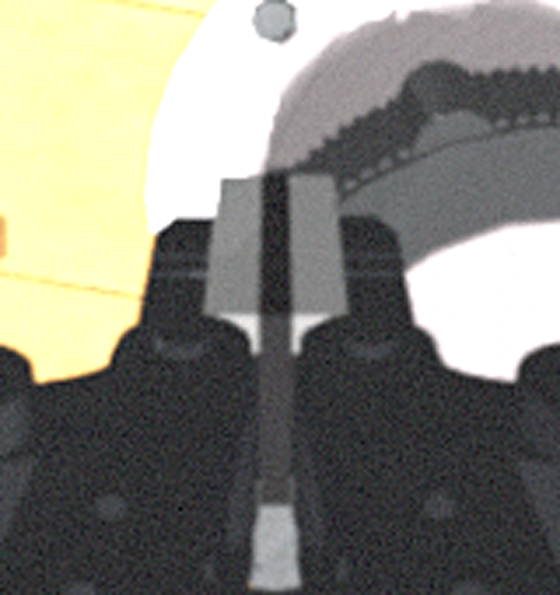

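Run:
```python
from h import *
w=imaging.camera("wrist"); t=manip.get_obs()["tcp_pos"]; K=w["K"]; print(K[0,0])
o=-w["R"].T@w["t"]
def pl(p,x):
    u=np.array([240+p[0]/3.5-K[0,2],230+p[1]/3.5-K[1,2]])/K[0,0]; th=np.hypot(*u); d=np.r_[u/th*np.sin(th),np.cos(th)]
    d=w["R"].T@d; return (o+d*(x-o[0])/d[0]-t).round(1)
for xo in(-11,-6,0):
  print(xo,[pl(p,t[0]+xo) for p in((222,178),(335,178),(205,313),(347,313),(160,235),(400,235))])
for a in range(0,360,36):
  pass
P=lambda X:((wproj(w,X)-[240,230])*3.5).round()
print([P((604+50*np.cos(np.radians(x)),14.5+50*np.sin(np.radians(x)),62)) for x in(162,198,234)])
```

```text
371.64829954431775
-11 [array([-11. ,  -5.5,  35.1]), array([-11. ,   7.2,  35.1]), array([-11. ,  -5.9,  66.5]), array([-11. ,   6.9,  66.5]), array([-11. , -11.3,  50.1]), array([-11. ,  13.2,  50.2])]
-6 [array([-6. , -6. , 23.3]), array([-6. ,  7.8, 23.3]), array([-6. , -6.4, 57.5]), array([-6. ,  7.5, 57.5]), array([ -6. , -12.3,  39.6]), array([-6. , 14.3, 39.7])]
0 [array([ 0. , -6.6,  9.1]), array([0. , 8.6, 9.2]), array([ 0. , -7.1, 46.6]), array([ 0. ,  8.2, 46.6]), array([  0. , -13.5,  27.1]), array([ 0. , 15.7, 27.1])]
[array([631.,  48.]), array([419.,  49.]), array([243., 168.])]
```

The crop shows the pads' lower edge at crop row 178, with the ring rim and a rib at (440,85) behind it. Both cameras put the real pad tips about 25 mm above the reported TCP, so they are over the ring top rather than beside it. The tip pair is about 14 mm wide, widening 15 mm further up. I'll back off, go down 19 mm and check.

apply_moves --turn '[[0, 0, 0], [0, 0, 0], [0, 0, 0], [0, 0, 0], [0, 0, 0]]' --slide '[[1.2, -1.2, 0], [1.2, -1.2, 0], [1.2, -1.2, 1.0], [1.2, -1.2, 1.9], [1.2, -1.2, 1.9]]' --fingers '[0, 0, 0, 0, 0]'

```text
time: 7.95
tcp_pos: [557.5, -33.9, 46.2]
tool_rot: [-3.141, -0.003, 3.141]
force: [-0.3, 1.5, 0.6]
grip_width: -0.001
finger_force: 0.0
```

```bash
python3 look.py
python3 - <<'E'
from h import *
im=[]
c=imaging.camera("scene"); u,v=proj(c,(590,0,80)).astype(int)
im.append(cv2.resize(c["image"][v-40:v+40,u-40:u+40],(400,400),interpolation=cv2.INTER_CUBIC))
w=imaging.camera("wrist"); g=w["image"][230:350,260:380]
im.append(cv2.resize(np.clip(g*1.3,0,255).astype(np.uint8),(400,400),interpolation=cv2.INTER_CUBIC))
cv2.imwrite("pics/b7.png",np.hstack(im))
E
```

```text
7.95 [557.5 -33.9  46.2] [-0.3  1.5  0.6]
top stud 172.0 q mod 360 262.0 147.6 87.4
scene stud 324.0 q mod 360 54.0 180.20000000000002 100.10000000000002
```

View pics/b7.png

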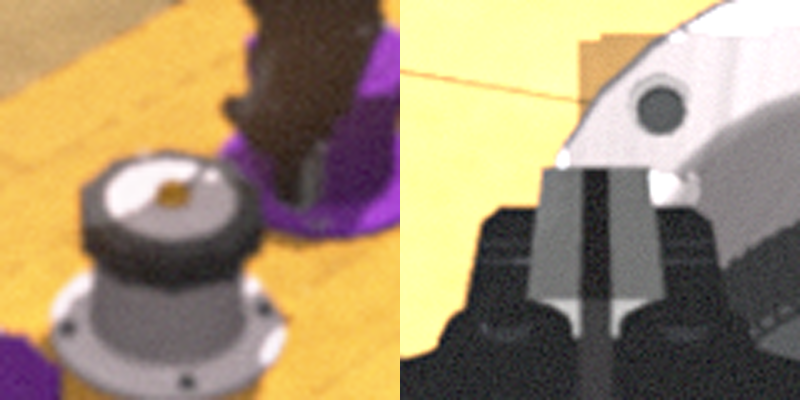

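The left half shows the tip beside the ring at about (300,205). The right half shows the pads in front of the flange, clear of the pot body. I'll feel inwards again at this height.

apply_moves --turn '[[0, 0, 0], [0, 0, 0], [0, 0, 0], [0, 0, 0]]' --slide '[[-0.15, 0.15, 0], [-0.3, 0.3, 0], [-0.4, 0.4, 0], [-0.4, 0.4, 0]]' --fingers '[0, 0, 0, 0]'

```text
time: 8.65
tcp_pos: [562.3, -29.9, 47.5]
tool_rot: [-3.141, -0.0, 3.141]
force: [0.1, -0.3, 1.3]
grip_width: -0.001
finger_force: 0.3
```

apply_moves --turn '[[0, 0, 0], [0, 0, 0], [0, 0, 0]]' --slide '[[-0.1, 0.1, 0], [-0.2, 0.2, 0], [-0.2, 0.2, 0]]' --fingers '[0, 0, 0]'

```text
time: 9.02
tcp_pos: [562.7, -29.5, 47.4]
tool_rot: [-3.139, -0.004, 3.141]
force: [-3.6, -5.5, 3.8]
grip_width: -0.002
finger_force: 3.2
```

apply_moves --turn '[[0, 0, 0], [0, 0, 0], [0, 0, 0]]' --slide '[[-0.1, 0.1, 0], [-0.2, 0.2, 0], [-0.2, 0.2, 0]]' --fingers '[0, 0, 0]'

```text
time: 9.4
tcp_pos: [562.9, -29.2, 47.3]
tool_rot: [-3.137, -0.007, 3.141]
force: [-8.3, -10.7, 6.5]
grip_width: -0.001
finger_force: 6.0
```

Contact at TCP radius about 61 mm, with a soft response of roughly 2.5 N/mm. Now I'll orbit anticlockwise, pressing lightly.

apply_moves --turn '[[0, 0, 0], [0, 0, 0], [0, 0, 0], [0, 0, 0]]' --slide '[[-0.56, -0.48, 0], [-1.62, -0.92, 0], [-2.76, -1.07, 0], [-2.76, -1.07, 0]]' --fingers '[0, 0, 0, 0]'

```text
time: 9.9
tcp_pos: [591.9, -41.9, 46.9]
tool_rot: [-3.134, -0.006, 3.141]
force: [-2.8, -18.2, -0.2]
grip_width: -0.001
finger_force: 8.0
```

```bash
python3 look.py
```

```text
9.9 [591.9 -41.9  46.9] [ -2.8 -18.2  -0.2]
top stud 58.00000000000001 q mod 360 148.0 142.20000000000002 113.7
scene stud 324.0 q mod 360 54.0 142.8 81.4
```

apply_moves --turn '[[0, 0, 0], [0, 0, 0], [0, 0, 0], [0, 0, 0], [0, 0, 0], [0, 0, 0], [0, 0, 0], [0, 0, 0]]' --slide '[[-1.0, 0, 0], [-2.0, 0, 0], [-3.14, 0.15, 0], [-4.2, 0.59, 0], [-5.11, 1.29, 0], [-5.81, 2.2, 0], [-6.25, 3.26, 0], [-6.4, 4.4, 0]]' --fingers '[0, 0, 0, 0, 0, 0, 0, 0]'

```text
time: 11.0
tcp_pos: [662.6, 7.3, 48.4]
tool_rot: [-3.14, 0.009, -3.141]
force: [15.8, -6.3, -9.0]
grip_width: -0.001
finger_force: 7.3
```

```bash
python3 look.py
python3 - <<'E'
from h import *
c=imaging.camera("scene"); P,a=circ((603,13),40,88.5,36); print(samp(c,P,proj).round().astype(int))
c=imaging.camera("top"); P,a=circ((605,16),40,88.5,36); print(samp(c,P,proj).round().astype(int))
E
```

```text
11.0 [662.6   7.3  48.4] [15.8 -6.3 -9. ]
top stud 108.0 q mod 360 198.0 127.80000000000001 62.00000000000001
scene stud 110.0 q mod 360 200.0 182.40000000000003 117.9
[108 109 101  89  90 101 108 113 118 125 134 193 137 135 127 128 125 117
 112 107 110 108 109 112 108 109 116 127 144 159 153 139 157 152 148 127]
[ 25  22  33  33  37  55  57  59  62  58  61 142  62  63  61  65  63  63
  63  66  62  64  62  63  63  63  62  62  62  63  62  62  63  24  23  24]
```

The ring has turned to 200° and both cameras agree. The finger carries it, so I'll continue a quadrant at a time.

apply_moves --turn '[[0, 0, 0], [0, 0, 0], [0, 0, 0], [0, 0, 0], [0, 0, 0], [0, 0, 0], [0, 0, 0], [0, 0, 0]]' --slide '[[0, 1.4, 0], [0.15, 2.54, 0], [0.59, 3.6, 0], [1.29, 4.51, 0], [2.2, 5.21, 0], [3.26, 5.65, 0], [4.4, 5.8, 0], [6.4, 5.8, 0]]' --fingers '[0, 0, 0, 0, 0, 0, 0, 0]'

```text
time: 12.2
tcp_pos: [597.4, 72.1, 49.0]
tool_rot: [3.132, 0.009, -3.14]
force: [2.5, 13.4, 5.7]
grip_width: -0.002
finger_force: 6.6
```

```bash
python3 look.py
```

```text
12.2 [597.4  72.1  49. ] [ 2.5 13.4  5.7]
top stud 356.0 q mod 360 86.0 141.60000000000002 62.099999999999994
scene stud 244.0 q mod 360 334.0 167.20000000000002 81.0
```

apply_moves --turn '[[0, 0, 0], [0, 0, 0], [0, 0, 0], [0, 0, 0], [0, 0, 0], [0, 0, 0], [0, 0, 0]]' --slide '[[1.14, -0.15, 0], [2.2, -0.59, 0], [3.11, -1.29, 0], [3.81, -2.2, 0], [4.25, -3.26, 0], [4.4, -4.4, 0], [4.4, -5.8, 0]]' --fingers '[0, 0, 0, 0, 0, 0, 0]'

```text
time: 13.18
tcp_pos: [547.6, 8.0, 46.8]
tool_rot: [3.14, -0.004, 3.141]
force: [-5.3, 2.7, 0.7]
grip_width: -0.002
finger_force: 2.4
```

```bash
cat >> look.py <<'E'
    P,a=circ((605,16) if n=="top" else (603,13),40,88.5,45); print(samp(c,P,proj).round().astype(int))
E
python3 look.py
```

```text
13.18 [547.6   8.   46.8] [-5.3  2.7  0.7]
top stud 340.0 q mod 360 70.0 143.4 66.2
[ 63  61  62  60  61  61  62  61  61  55  65  75 101 138 134  86  60  63
  63  66  66  74  75  75  75  75  73  40  48  45  69  76  74  75  75  73
  67  64  63  65  61  68 147 142 108]
scene stud 336.0 q mod 360 66.0 177.40000000000003 97.2
[122 117 123 119 115 112 112 116 113 117 117 121 116 100  79  83  84  79
  77  77  74  68  76  85  87  81  62  43  39  39  41  48  53  62  64  65
 128 151 146 147 138 149 182 156 139]
```

Both cameras give about 68° past the first meeting (428° in total). Next quadrant.

apply_moves --turn '[[0, 0, 0], [0, 0, 0], [0, 0, 0], [0, 0, 0], [0, 0, 0], [0, 0, 0], [0, 0, 0]]' --slide '[[-0.15, -1.14, 0], [-0.59, -2.2, 0], [-1.29, -3.11, 0], [-2.2, -3.81, 0], [-3.26, -4.25, 0], [-4.4, -4.4, 0], [-6.4, -4.4, 0]]' --fingers '[0, 0, 0, 0, 0, 0, 0]'

```text
time: 14.15
tcp_pos: [610.8, -45.1, 47.1]
tool_rot: [-3.129, -0.008, 3.14]
force: [0.5, -16.2, 2.1]
grip_width: 0.0
finger_force: 7.4
```

```bash
python3 look.py
```

```text
14.15 [610.8 -45.1  47.1] [  0.5 -16.2   2.1]
top stud 10.0 q mod 360 100.0 148.0 84.5
[147 148 147 148 148 148 147  64 120  65  61  59  58  60  57  52  46  80
  37  64  63  62  64  62  62  62  61  65  62  63  69  86  97 108 117 122
 126 129 136 140 143 146 147 147 148]
scene stud 316.0 q mod 360 46.0 133.4 108.2
[111  88  83  86  82  77  77  82  79  79  83 106 101  84  87 104 126 135
 127 128 126 120 113 113 109 109 110 108 112 108 107 109 100  86  74  75
  89 126 128 132 133 114 119 124 125]
```

apply_moves --turn '[[0, 0, 0], [0, 0, 0], [0, 0, 0], [0, 0, 0], [0, 0, 0], [0, 0, 0]]' --slide '[[-1.14, 0.15, 0], [-2.2, 0.59, 0], [-3.11, 1.29, 0], [-3.81, 2.2, 0], [-4.25, 3.26, 0], [-4.4, 4.4, 0]]' --fingers '[0, 0, 0, 0, 0, 0]'

```text
time: 15.0
tcp_pos: [660.5, 8.0, 48.2]
tool_rot: [-3.141, 0.005, -3.141]
force: [5.4, -3.4, -2.4]
grip_width: -0.003
finger_force: 2.7
```

```bash
python3 look.py
```

```text
15.0 [660.5   8.   48.2] [ 5.4 -3.4 -2.4]
top stud 174.0 q mod 360 264.0 131.6 61.10000000000001
[ 22  24  29  38  38  36  38  61  59  59  59  58  58  60  62  59  61  62
  63  61  61  70 149  62  65  62  65  64  64  65  65  63  65  64  63  61
  64  62  62  63  60  25  24  19  26]
scene stud 176.0 q mod 360 266.0 160.8 121.30000000000001
[110 109 100  90  86  85  93 109 115 116 120 123 125 128 122 134 135 130
 123 124 121 128 167 141 112 108 109 113 113 109 106 110 110 123 138 144
 159 154 139 157 154 152 152 127 118]
```

Both agree at 265° in the second turn (625° in total), so 95° remain. I'll take half a quadrant and check.

apply_moves --turn '[[0, 0, 0], [0, 0, 0], [0, 0, 0], [0, 0, 0], [0, 0, 0]]' --slide '[[0, 1.4, 0], [0.15, 2.54, 0], [0.59, 3.6, 0], [1.29, 4.51, 0], [1.29, 4.51, 0]]' --fingers '[0, 0, 0, 0, 0]'

```text
time: 15.72
tcp_pos: [645.7, 55.1, 48.0]
tool_rot: [3.139, 0.003, -3.14]
force: [4.7, 4.9, -0.1]
grip_width: -0.0
finger_force: 2.9
```

```bash
python3 look.py
```

```text
15.72 [645.7  55.1  48. ] [ 4.7  4.9 -0.1]
top stud 224.0 q mod 360 314.0 125.4 61.00000000000001
[ 50  73  57  57  55  64  57  24  28  60  61  60  58  60  60  61  59  59
  59  62  61  61  58  62  62  62  62  59 146  61  63  63  63  64  62  62
  62  61  62  63  63  62  42   9  66]
scene stud 224.0 q mod 360 314.0 171.6 123.4
[124 120 103  85  89  96 107 117 117 118 122 122 124 129 121 135 136 130
 123 126 120 116 106 108 110 108 111 146 175 139 112 111 113 124 126 143
 160 154 154 143 144 150 148 144 134]
```

314°, so 46° remain.

apply_moves --turn '[[0, 0, 0], [0, 0, 0], [0, 0, 0], [0, 0, 0]]' --slide '[[0.91, 0.7, 0], [1.97, 1.14, 0], [2.9, 1.28, 0], [2.9, 1.28, 0]]' --fingers '[0, 0, 0, 0]'

```text
time: 16.32
tcp_pos: [618.1, 71.7, 48.7]
tool_rot: [3.133, 0.007, -3.14]
force: [4.6, 16.3, 0.6]
grip_width: -0.001
finger_force: 7.7
```

```bash
python3 look.py
```

```text
16.32 [618.1  71.7  48.7] [ 4.6 16.3  0.6]
top stud 8.0 q mod 360 98.0 144.4 60.8
[ 98 146 118  71  70  74  69  67  67 144 124  53  54  66  44  62  60  61
  61  61  59  60  58  60  60  60  61  62  60  60  60  60  59 138  61  61
  62  59  62  60  60  61  58  57  62]
scene stud 292.0 q mod 360 22.0 159.4 108.20000000000002
[ 66  68  65  67  66  61  65  75  82  81  83 108 123 129 123 135 139 129
 123 127 124 116 108 107 106 105 104 101 108 109 109 110 136 158 130 132
 159 159 153 152 119  82  70  67  71]
```

The stud is at 264° in both, so q = 354° (-6° from target, well within ±23°). I'll back straight off and lift clear.

apply_moves --turn '[[0, 0, 0], [0, 0, 0], [0, 0, 0], [0, 0, 0], [0, 0, 0], [0, 0, 0], [0, 0, 0], [0, 0, 0]]' --slide '[[0, 1.0, 0], [0, 3.0, 0], [0, 3.0, 0], [0, 3.0, -6], [0, 3.0, -12], [5, 3.0, -15], [10, 3, -15], [15, 3, -15]]' --fingers '[0, 0, 0, 0, 0, 0, 0, 0]'

```text
time: 17.42
tcp_pos: [464.3, 94.9, 197.5]
tool_rot: [-3.142, -0.0, 3.141]
force: [-0.5, 0.6, 0.4]
grip_width: -0.003
finger_force: 0.0
```

apply_moves --turn '[[0, 0, 0], [0, 0, 0], [0, 0, 0], [0, 0, 0]]' --slide '[[4, 0, 0], [4, 0, 0], [4, 0, 0], [4, 0, 0]]' --fingers '[0, 0, 0, 0]'

```text
time: 17.92
tcp_pos: [426.6, 95.3, 197.2]
tool_rot: [-3.141, -0.001, 3.141]
force: [0.7, -0.3, -0.6]
grip_width: -0.001
finger_force: 0.0
```

```bash
python3 look.py
python3 - <<'E'
from h import *
c=imaging.camera("top"); a=cv2.imread("pics/top0.png"); b=c["image"]; cv2.imwrite("pics/top9.png",b)
E
```

```text
17.93 [426.6  95.3 197.2] [ 0.7 -0.3 -0.6]
top stud 262.0 q mod 360 352.0 134.8 63.800000000000004
[ 64  65  63  63  62  64  64  64  62  62  64  64  63  64  64  66  60  64
  62  65  63  62  62  65  65  66  64  62  65  64  63  67  65 147  64  64
  65  66  68  64  64  63  63  65  64]
scene stud 292.0 q mod 360 22.0 156.0 122.60000000000001
[125 119 124 118 116 114 116 115 115 115 122 124 124 128 123 134 131 125
 124 122 120 114 106 103 101 103 102 101 105 108 106 107 138 153 128 132
 155 154 155 153 148 149 154 143 139]
```

View pics/top9.png

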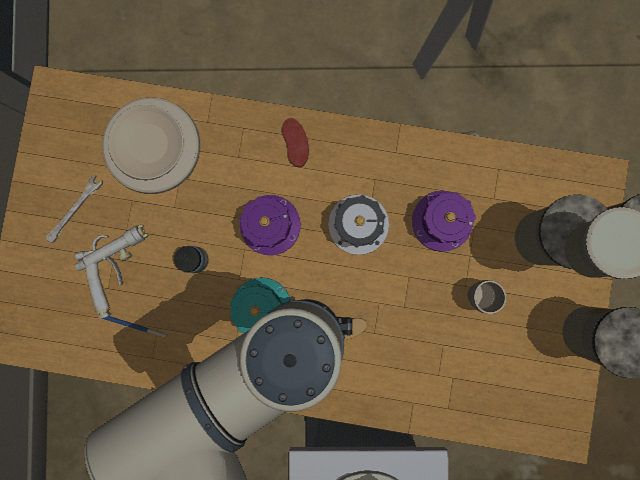

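The stud is just short of the pointer at (383,221), at 352–354° of the second turn. The cup (489,297), jar (191,259) and kidney (295,143) are where they were. The wooden rib is partly hidden by the arm, which passed well above it. The arm touches nothing, so I'll hand in.

```bash
python3 -c "
from station import order; print(order.finish_job())"
```

```text
the job is handed in; nothing more can be done
None
```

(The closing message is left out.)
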